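# Turn the drained praline mould face up

## Robot

A 6-joint arm with a two-finger parallel gripper is mounted at the origin on a cart in front of the work surface, level with it; the furniture and walls round the work are solid. World frame = base frame: x ahead of the robot, y to its left, z up, the work surface at z = 0. Lengths are in m, angles in rad, forces in N, time in s.
With the tool pointing down it reaches from about 0.15 to 0.775 m from the base axis. Payload 6.1 kg.
Tool frame: the origin (TCP) lies between the finger pads; the fingertips stand 8 mm ahead of it and the grasp point (between the pads) lies 11 mm behind it; z points along the fingers, y is the line along which they close (so a half turn about z gives the same grasp; the last joint's range is limited). The gripper opens to 85 mm and grips with 20 to 120 N. Pads are 22 mm wide; open, the fingers measure 114 mm over their backs; the gripper's body (76 mm by 85 mm) begins 54 mm behind the grasp point. The pads swing forward as they close: fully open they stand 13 mm farther back than shut.
Start: joints at [1.296, 0.126, -0.04, 1.405, 0, 1.571], TCP at [0.142, 0.505, 0.239] pointing down, gripper open.
Joint ranges: [-2.72, 2.72], [-0.95, 1.95], [-1.27, 1.35], [-1.78, 2.02], [-1.46, 1.47], [-3.14, 3.14]. Speed limits (rad/s): [2.39, 2.39, 3.01, 3.14, 3.14, 3.14].

## Interface

Orientations are given as a unit quaternion [x, y, z, w].
In Python, from cell import bot, camera, camera_model, spot_in, mark_of gives the robot as it stands. The module is installed in compiled form; this text tells all that it offers.
- The arm moves only by the shell command python3 -m crank 'ROWS' [FORCE]. ROWS is text: rows parted by semicolons, each of 5 numbers parted by spaces: the shift along the tool's x, y, z in cm, then the turn about the tool's z in degrees, then the finger opening in cm, from 0 to 8.54. A call has 1 to 12 rows; each row is the pose to reach, as a shift and turn from the pose commanded when the call began, along the tool's axes at that moment; what a row does not reach only later rows make up. A row lasts 1/10 s, in which the tool goes at most 50 mm and 8.59 degrees, less where a joint would pass 70% of its speed; a pose out of reach is approached as far as the arm can. A call with a gripper value outside its range is refused whole. The fingers move at their own pace and stop on an object; FORCE is the grip in N (left out, the last holds). Time passes only in rows, so rows that repeat a pose let the fingers close. It gives the time, the measured TCP pose, the force, the opening and the grip force at its end, in the units of the state.
- bot.get_obs(): the state, without advancing time (a new reading comes with each control period).
- camera(name): name is "side" or "top" or "wrist"; returns the picture (480x640x3 uint8, red, green, blue); there is no depth.
- camera_model(name): a dict with "fx", "fy", "cx", "cy" (pixels), "rvec" (rotation vector, rad) and "tvec" (3), from world to camera coordinates, as OpenCV has them; the wrist camera has in their place "tool_from_camera" (4x4, takes a point from camera to tool coordinates, whose origin is the TCP and whose axes are the flange's). Camera axes: x right, y down, z forward; pixel columns grow to the right and rows downward; lengths in m; the calibration is good to about 2 mm. A picture is of the moment at which its call begins: read the wrist's pose just before it. camera_model takes no time and is no camera call.
- bot.job_done(): hands the job in; it is judged then, once.
Trained networks look in the newest picture that a camera, given by its name, has taken for a name from the list of things; names that differ only in an ending like _2 or _b are one class to them, and where a whole thing is asked for, a point or a joint stands for the part that bears it (a point fixed in the world has none). Each returns a list of dicts, best first, with "score" (0 to 1); they miss things now and then, are a little off and sometimes report something else, mostly with a low value. They report only what shows in the picture. A call takes as long as a camera call.
- spot_in(camera, name): "position" ([column, row] in pixels, amid what is visible of it).
- mark_of(camera, name): "position" ([column, row] in pixels: a listed point, or the origin of a listed thing).
The state is a dict: "clock": time; "joint_pos": joint angles; "joint_velocities": joint speeds; "joint_torque": joint torques, N m; "eef_pos": TCP position; "tcp_rot": TCP orientation; "ft_force": force on the tool from outside, world axes, zero at the start; "ft_torque": the same for the moment, N m; "gripper_width": opening from 0.0 (shut) to 1.0 (fully open); "grasp_force": force on a finger pad.
Only numpy, scipy, OpenCV 4.12 (cv2) and the standard library are available. Lean on these libraries where they do the work, as an engineer would, in place of code of your own. Each camera call takes 0.05 s, during which the arm holds its last target. There are 200 camera calls.

## Task

The praline mould has finished draining face down over the drip tray and must be scraped next. Clear the dipping fork from the white scraping bed, laying it flat on the bare marble beside the mould turner, and swing the turner's hinged frame over gently until the mould lies fully down on the bed with its cavities facing up. Do not disturb the cup, the two pieces of chocolate or the roll of tape lying round it.

Things in the scene. Friction and masses are not known exactly. Their poses are not given: they have to be found in the camera images.
- turner: Stainless bench mould turner, fixed to the table: base 308 mm along its hinge (x) by 334 mm across (y). Origin under its centre on the table; the hinge line runs along its x axis, 60 mm above the origin. Drip tray with two rails on its -y side (robot's right), scraping bed on its +y side. Hinge lugs at x = +-152 mm are 72 mm high.
- bed (a point): Middle of the scraping bed's top: a white board on a solid block, 286 mm (turner x) by 150 mm (turner y), 48 mm above the table. The marble beyond it, up to the table's left edge at y = 0.45 m in the robot's frame, is bare from 0.40 to 0.62 m ahead of the robot, at least 150 mm wide: room for the fork, lying along x.
- mould_frame (a joint): Angle of the frame that carries the mould: 0 on the rails, cavities down; 1.571 upright; 3.142 at its stop, flat on the bed, cavities up. Stiff pivots: it stays where it is left; raising it takes 6 N at the handle, lowering 1 to 5 N. Frame 14 mm thick; clear plastic mould 275 x 135 x 24 mm with 21 lined cavities, mid-plane through the hinge line; 0.5 kg in all.
- handle (a point): Middle of the frame's handle: a round black bar, 14 mm thick, parallel to the hinge, straight for 84 mm. It moves on a circle of 205 mm radius about the hinge line (height 60 mm, then 265 mm upright, then 60 mm again). The gap to the frame's outer bar is 34 mm; below it is bare marble, 38 mm outside the base. Its axes turn with the frame.
- fork_grip (a point): Middle, half-way up, of the wooden handle (108 x 14 x 14 mm) of the dipping fork, which lies flat on the scraping bed at the start. The handle lies along the fork's y axis, tines at +y; grip it across its 14 mm. The fork is 223 mm long and weighs 30 g. Axes as the fork's.
- fork_tip (a point): Point on the fork 161 mm along +y from fork_grip, by the ends of its tines, 3 mm above its underside.
- sample_cup_1_mid (a point): Small steel cup with chocolate in it, 64 mm across, 34 mm high, on the table by the turner's far right corner; point at mid-height. Leave alone.
- bark_1_mid (a point): Broken piece of chocolate 54 x 48 x 12 mm on the table by the turner's near right corner; its middle. Leave alone.
- bark_3_mid (a point): Broken piece of chocolate 47 x 54 x 12 mm on the table behind the turner; its middle. Leave alone.
- tape_roll_blue_mid (a point): Roll of blue tape 100 mm across, 24 mm high, at the left behind the bare marble; its middle. Leave alone.

How it is judged:
By the outcome, as a careful person would: the job done as asked, in the order asked, and still so for the second after the job is handed in, with the robot touching nothing.
It also fails if it takes over 64 s, if anything falls off the work surface, if the arm or the gripper's body presses on something with over 40 N, if the wrist force passes 120 N, or if a joint passes its speed limit or range.

## Working session

There is one attempt and no reset: what is moved stays moved. The work goes in short steps, Python scripts to look and compute and a shell command to move; the robot and the scene stay as the last step left them, time stands still between calls to the robot, and variables do not carry over. Pictures are saved under pics/ and viewed, at most 10 in all, crops included, and the job is handed in when it is done.

```bash
ls; mkdir -p pics; cat > h.py <<'E'
import numpy as np, cv2
from scipy.spatial.transform import Rotation as R
from cell import bot, camera, camera_model, spot_in, mark_of
def cam(name, o=None):
    m=camera_model(name); K=np.array([[m['fx'],0,m['cx']],[0,m['fy'],m['cy']],[0,0,1]])
    if name=='wrist':
        T=np.eye(4);T[:3,:3]=R.from_quat(o['tcp_rot']).as_matrix();T[:3,3]=o['eef_pos']
        W=np.linalg.inv(T@np.array(m['tool_from_camera']))
    else:
        W=np.eye(4);W[:3,:3]=cv2.Rodrigues(np.array(m['rvec'],float))[0];W[:3,3]=np.ravel(m['tvec'])
    return K@W[:3]
def tri(obs): # [(P,uv)]
    A=np.vstack([r for P,(u,v) in obs for r in (u*P[2]-P[0],v*P[2]-P[1])])
    x=np.linalg.svd(A)[2][-1];X=x[:3]/x[3]
    e=[np.round((P@np.r_[X,1])[:2]/(P@np.r_[X,1])[2]-uv,1).tolist() for P,uv in obs]
    return X,e
def onz(P,uv,z):
    u,v=uv;A=np.vstack([u*P[2]-P[0],v*P[2]-P[1]])
    return np.linalg.solve(A[:,:2],-(A[:,2]*z+A[:,3]))
def shift(target,yaw=None):
    o=bot.get_obs();r=R.from_quat(o['tcp_rot'])
    return np.round(100*r.inv().apply(np.array(target)-o['eef_pos']),2)
E
cat > look.py <<'E'
from h import *
import sys
o=bot.get_obs();print(o['clock'],np.round(o['eef_pos'],4),np.round(R.from_quat(o['tcp_rot']).as_matrix(),3).tolist(),o['gripper_width'])
P={}
for c in ('side','top','wrist'):
    im=camera(c);cv2.imwrite(f'pics/{sys.argv[1]}_{c}.png',im[:,:,::-1]);P[c]=cam(c,o)
for n in sys.argv[2:]:
    ob=[]
    for c in P:
        l=mark_of(c,n)
        for d in l[:2]: print(n,c,np.round(d['position'],1),round(d['score'],2))
        if l and l[0]['score']>.3: ob.append((P[c],l[0]['position']))
    if len(ob)>1:
        X,e=tri(ob);print('  ->',np.round(X,4),e)
E
python3 look.py a turner bed handle fork_grip fork_tip sample_cup_1_mid tape_roll_blue_mid bark_1_mid bark_3_mid
```

```text
pics
0.0 [0.1423 0.5049 0.2385] [[-0.962, 0.271, -0.0], [0.271, 0.962, -0.002], [0.0, -0.002, -1.0]] 0.9962320876405516
turner side [319.7 276.1] 0.93
turner top [326.  257.1] 0.75
turner top [423.3 275.2] 0.59
  -> [ 0.5471 -0.0038 -0.0066] [[0.7, -0.1], [-0.0, 0.6]]
bed side [322.4 240.2] 0.74
bed side [237.9 317.3] 0.57
bed top [323.7 256.5] 0.41
  -> [0.5467 0.0019 0.0863] [[-2.5, 0.2], [0.1, -2.2]]
handle side [306.5 288. ] 0.62
handle top [422.7 275.5] 0.71
  -> [ 0.5005 -0.2025  0.0784] [[0.3, -0.0], [-0.0, 0.2]]
fork_grip side [344.6 245.5] 0.8
fork_grip top [297.  228.4] 0.57
  -> [0.6107 0.0585 0.043 ] [[-1.7, 0.2], [0.1, -1.6]]
fork_tip top [267.7 293.1] 0.8
fork_tip top [410.6 336.3] 0.67
sample_cup_1_mid side [365.1 321.7] 0.95
sample_cup_1_mid side [395.8 272.8] 0.52
sample_cup_1_mid top [432.3 229.8] 0.81
  -> [ 0.6075 -0.2397  0.017 ] [[-2.0, 0.3], [0.1, -1.4]]
tape_roll_blue_mid side [354.6 211.1] 0.66
tape_roll_blue_mid top [164.9 196.6] 0.94
  -> [0.6876 0.3521 0.0223] [[-1.2, 0.2], [0.1, -1.3]]
bark_1_mid side [239.9 318.1] 0.74
bark_1_mid top [411.5 338. ] 0.55
  -> [ 0.3667 -0.1878  0.0075] [[1.0, 0.0], [0.0, 0.7]]
bark_3_mid side [352.5 214.9] 0.73
bark_3_mid side [306.9 288.7] 0.68
bark_3_mid top [334.4 174.2] 0.8
  -> [ 0.6633 -0.0171  0.1646] [[18.9, -4.4], [-1.1, 16.7]]
```

View pics/a_top.png

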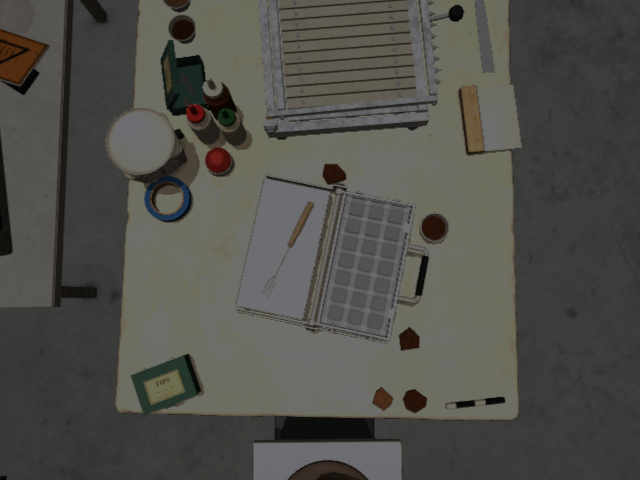

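View pics/a_side.png

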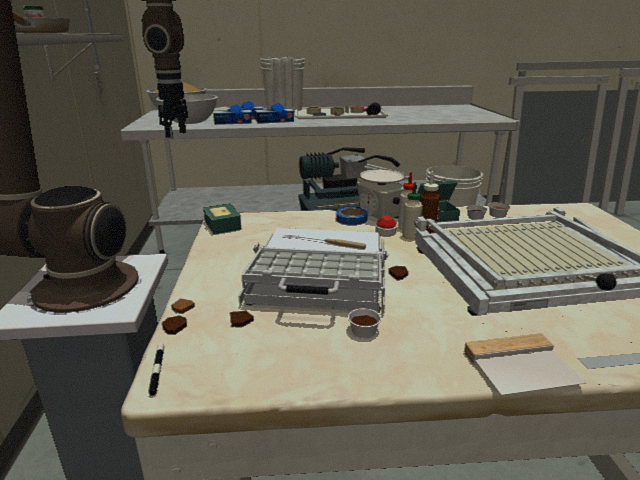

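The top view shows the fork on the white bed at the left: wooden end near (297,228), tines near (267,290). The hinge runs from (315,325) to (340,188). The mould is at the right, with its black handle near (422,275). The side view agrees, with the handle at (306,288). I'll bring the wrist camera over the scene to measure more closely.

```bash
python3 -m crank '-4 -2.8 -0.7 0 8.5;-8 -5.6 -1.5 0 8.5;-12 -8.4 -2.2 0 8.5;-16 -11.2 -3 0 8.5;-20 -14 -3.7 0 8.5;-24 -16.8 -4.5 0 8.5;-28 -19.6 -5.2 0 8.5;-32 -22.4 -6 0 8.5;-36 -25.2 -6.8 0 8.5;-40 -28 -7.5 0 8.5;-40 -28 -7.5 0 8.5;-40 -28 -7.5 0 8.5' 30; python3 -c "
from h import *
print(np.round(camera_model('wrist')['tool_from_camera'],3),np.round(bot.get_obs()['joint_pos'],2))"; python3 look.py b turner bed handle fork_grip fork_tip
```

```text
clock: 2.7
eef_pos: [0.452, 0.1263, 0.3141]
tcp_rot: [0.138, 0.99, 0.0, -0.0]
ft_force: [-0.5, 1.2, 0.4]
gripper_width: 0.995
grasp_force: 0.0
[[ 0.    -0.959 -0.284  0.073]
 [ 1.     0.     0.     0.   ]
 [-0.    -0.284  0.959 -0.135]
 [ 0.     0.     0.     1.   ]] [0.27 0.03 0.02 1.56 0.   0.55]
2.7 [0.452  0.1263 0.3141] [[-0.962, 0.274, -0.0], [0.274, 0.962, 0.0], [0.0, 0.0, -1.0]] 0.9954412336807433
turner side [321.8 274.2] 0.68
turner side [307.9 289.1] 0.39
turner top [324.6 257.3] 0.61
turner wrist [253.1 290.7] 0.76
  -> [ 5.495e-01 -2.000e-04 -3.700e-03] [[-0.6, 0.0], [-0.2, -0.8], [-1.0, -0.7]]
bed side [325.6 238.7] 0.91
bed top [282.  247.2] 0.63
bed wrist [323.3 301.8] 0.98
bed wrist [281.  408.3] 0.39
  -> [0.5677 0.091  0.0493] [[-1.0, 0.2], [-0.0, -0.7], [0.1, 1.0]]
handle side [306.5 290.2] 0.75
handle top [421.6 275.1] 0.83
handle wrist [ 46.6 325.2] 0.68
  -> [ 0.5002 -0.203   0.0751] [[0.2, -0.6], [1.0, 0.8], [3.4, 1.0]]
fork_grip side [346.9 244. ] 0.66
fork_grip top [298.4 228. ] 0.65
fork_grip wrist [301.6 349. ] 0.77
  -> [0.6136 0.0529 0.0513] [[-2.5, -0.4], [1.2, -3.1], [1.6, -3.7]]
fork_tip side [286.8 236.2] 0.68
fork_tip side [306.8 290.8] 0.21
fork_tip wrist [279.4 407.4] 0.6
fork_tip wrist [328.9 215.1] 0.57
  -> [0.5244 0.0191 0.1355] [[22.9, -17.4], [-44.5, -84.9]]
```

View pics/b_wrist.png

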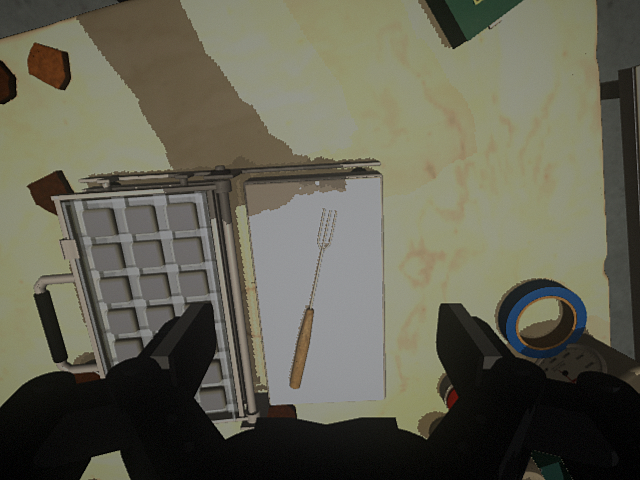

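The wrist view shows the fork clear on the bed: wooden handle from (310,310) to (295,388), tine ends near (329,212). The black bar runs from (42,292) to (60,361). The blue tape is at (541,315).

```bash
python3 - <<'E'
from h import *
o=bot.get_obs();P=cam('wrist',o)
f=lambda uv,z:onz(P,uv,z)
a,b,t=f((310,310),.055),f((295,388),.055),f((329,214),.051)
print('fork',a,b,(a+b)/2,t,np.degrees(np.arctan2(*(a-b)[::-1])),np.degrees(np.arctan2(*(t-b)[::-1])),np.linalg.norm(t-(a+b)/2))
print('bar',f((42,292),.06),f((60,361),.06))
# bed edges
c=[f(p,.048) for p in [(383,174),(384,400),(247,183)]];print('bed corners',c)
d=c[1]-c[0];print('yaw',np.degrees(np.arctan2(d[1],d[0])))
def ya(p,q):
    d=f(q,.06)-f(p,.06);return np.degrees(np.arctan2(d[1],d[0]))
print('mould edge yaw',ya((58,200),(100,377)),'bar',ya((42,292),(60,361)))
E
```

```text
fork [0.56933155 0.07578846] [0.66557827 0.02829618] [0.61745491 0.05204232] [0.46766282 0.12680556] 153.73628115732987 153.5388758195314 0.16741329876942207
bar [ 0.46461233 -0.20489032] [ 0.55063675 -0.22656132]
bed corners [array([0.44233082, 0.19274867]), array([0.71814462, 0.12900405]), array([0.41257146, 0.05223528])]
yaw -13.013407134152272
mould edge yaw -13.760781491323577 bar -14.139563749994773
```

```bash
python3 -m crank '-4 -0.6 3 5 6;-8 -1.2 6 10.5 4;-12 -1.8 9 10.5 4;-15 -2.2 12 10.5 4;-17.7 -2.6 15 10.5 4;-17.7 -2.6 15 10.5 4;-17.7 -2.6 15 10.5 4;-17.7 -2.6 15 10.5 4' 40; python3 look.py c fork_grip fork_tip
```

```text
clock: 4.4
eef_pos: [0.6147, 0.0545, 0.1657]
tcp_rot: [0.227, 0.974, 0.0, 0.001]
ft_force: [0.4, 0.2, 1.0]
gripper_width: 0.466
grasp_force: 0.0
4.4 [0.6147 0.0545 0.1657] [[-0.897, 0.442, 0.001], [0.442, 0.897, 0.0], [-0.001, 0.001, -1.0]] 0.4659356277576397
fork_grip side [347.5 243.8] 0.72
fork_grip wrist [320.1 238.1] 0.84
  -> [0.6179 0.0511 0.0505] [[-1.3, 0.3], [2.8, 6.6]]
fork_tip side [286.5 236.9] 0.69
```

View pics/c_wrist.png

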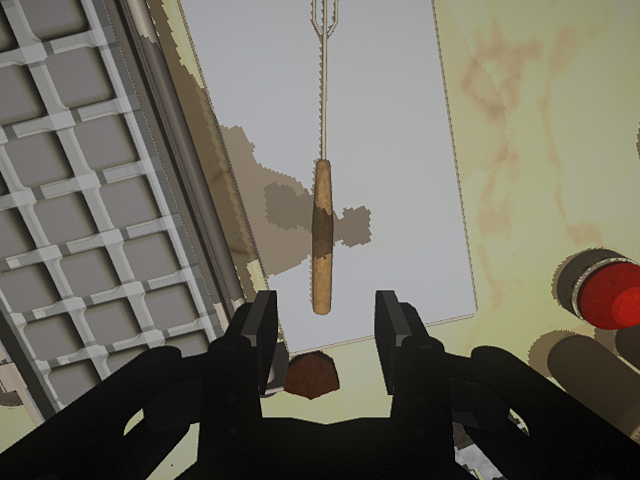

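The handle stands straight between the fingers at column 322, rows 160 to 315, so it is aligned.

```bash
python3 - <<'E'
from h import *
o=bot.get_obs();P=cam('wrist',o)
for z in (.05,.055): 
  p=onz(P,(322,238),z);print(p, shift([*p,.06]))
  a,b=onz(P,(322.5,162),.06),onz(P,(321.5,313),.06);print(np.linalg.norm(a-b),(a+b)/2)
E
```

```text
[0.61318613 0.05264355] [ 0.07 -0.23 10.48]
0.10378153771941183 [0.61303945 0.05279134]
[0.6119005  0.05332902] [ 0.21 -0.22 10.48]
0.10378153771941183 [0.61303945 0.05279134]
```

```bash
python3 -m crank '0.1 -0.2 3 0 4;0.1 -0.2 6 0 4;0.1 -0.2 8 0 4;0.1 -0.2 9.5 0 4;0.1 -0.2 10.5 0 4;0.1 -0.2 10.5 0 4;0.1 -0.2 10.5 0 0.5;0.1 -0.2 10.5 0 0.5;0.1 -0.2 10.5 0 0.5;0.1 -0.2 10.5 0 0.5;0.1 -0.2 10.5 0 0.5;0.1 -0.2 10.5 0 0.5' 40
```

```text
clock: 6.05
eef_pos: [0.6138, 0.0529, 0.0605]
tcp_rot: [0.227, 0.974, 0.0, 0.001]
ft_force: [-0.6, 0.5, 5.3]
gripper_width: 0.154
grasp_force: 40.9
```

```bash
python3 -m crank '0 0 -1 0 0.5;0 0 -3 0 0.5;0 0 -6 0 0.5;0 0 -9 0 0.5;2 2.9 -9 -4 0.5;5 6.8 -9 -10 0.5;8 10.9 -9 -16 0.5;11 15 -9 -22 0.5;14 19.1 -9 -26 0.5;16 21.9 -9 -26.4 0.5;16 21.9 -9 -26.4 0.5;16 21.9 -9 -26.4 0.5'; python3 look.py d fork_grip fork_tip tape_roll_blue_mid
```

```text
clock: 7.25
eef_pos: [0.5658, 0.3208, 0.1492]
tcp_rot: [-0.002, 1.0, -0.0, -0.0]
ft_force: [-0.6, -0.7, -0.9]
gripper_width: 0.154
grasp_force: 40.2
7.25 [0.5658 0.3208 0.1492] [[-1.0, -0.005, -0.0], [-0.005, 1.0, -0.001], [0.001, -0.001, -1.0]] 0.1537094820354776
fork_grip side [319.  182.8] 0.73
fork_grip top [160.4 247.8] 0.85
fork_grip wrist [324.5 310.2] 0.59
  -> [0.5677 0.3248 0.1294] [[-2.9, -0.4], [1.4, -4.1], [8.6, -7.7]]
fork_tip side [259.4 181.1] 0.49
fork_tip top [161.9 329.6] 0.83
  -> [0.3998 0.3174 0.1412] [[-0.2, 0.0], [-0.0, -0.3]]
tape_roll_blue_mid side [352.7 212.4] 0.96
tape_roll_blue_mid top [167.8 197.2] 0.62
  -> [0.6839 0.3463 0.0208] [[-0.2, 0.0], [0.0, -0.2]]
```

View pics/d_wrist.png

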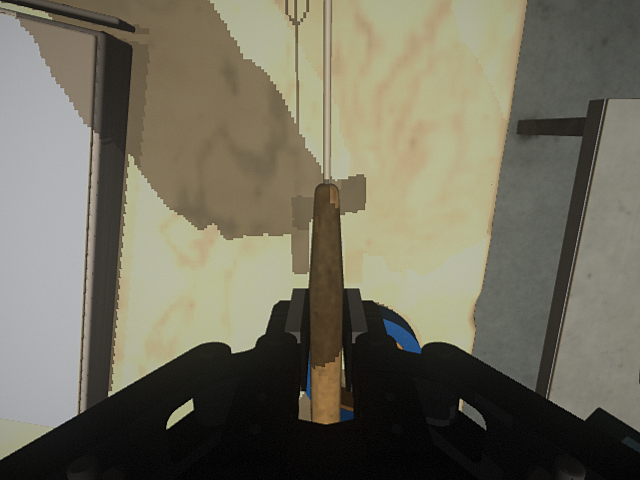

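Fork held level and straight (handle at column 327, rows 185 to 420). The marble beneath it is bare and the tape lies beyond its end. I'll lower it now.

```bash
python3 -m crank '0 0 3 0 0.5;0 0 6 0 0.5;0 0 9 0 0.5;0 0 11 0 0.5;0 0 12.5 0 0.5;0 0 13.2 0 0.5;0 0 13.5 0 0.5;0 0 13.5 0 0.5'
```

```text
clock: 8.65
eef_pos: [0.5667, 0.3202, 0.0148]
tcp_rot: [-0.001, 1.0, 0.0, 0.0]
ft_force: [0.2, 0.1, 0.3]
gripper_width: 0.152
grasp_force: 40.2
```

```bash
python3 -m crank '0 0 0.1 0 0.5;0 0 0.2 0 0.5;0 0 0.2 0 0.5;0 0 0.2 0 0.5'
```

```text
clock: 9.05
eef_pos: [0.5665, 0.3201, 0.0126]
tcp_rot: [-0.001, 1.0, 0.0, 0.0]
ft_force: [0.4, -0.7, -0.6]
gripper_width: 0.15
grasp_force: 40.2
```

```bash
python3 -m crank '0 0 0.1 0 0.5;0 0 0.15 0 0.5;0 0 0.15 0 0.5'
```

```text
clock: 9.35
eef_pos: [0.5665, 0.3201, 0.0126]
tcp_rot: [-0.001, 1.0, 0.0, 0.001]
ft_force: [-3.9, -1.9, 9.3]
gripper_width: 0.155
grasp_force: 41.4
```

```bash
python3 -m crank '0 0 -0.1 0 1.8;0 0 -0.1 0 2.5;0 0 -0.1 0 3.5;0 0 -0.1 0 3.5;0 0 -0.1 0 3.5;0 0 -2 0 3.5;0 0 -6 0 3.5;0 0 -11 0 3.5;0 0 -16 0 3.5;0 -4 -20 0 5;0 -8 -22 0 5;0 -8 -22 0 5'; python3 look.py e fork_grip fork_tip
```

```text
clock: 10.55
eef_pos: [0.568, 0.2369, 0.2359]
tcp_rot: [0.0, 1.0, 0.001, 0.003]
ft_force: [-0.0, 0.7, 0.8]
gripper_width: 0.587
grasp_force: 0.0
10.55 [0.568  0.2369 0.2359] [[-1.0, 0.001, 0.007], [0.001, 1.0, 0.001], [-0.007, 0.001, -1.0]] 0.5872883306547312
fork_grip side [321.2 223.7] 0.45
fork_grip top [179.6 252.1] 0.41
fork_grip wrist [407.3 203.8] 0.6
  -> [ 0.5712  0.3227 -0.004 ] [[-3.7, 0.3], [0.9, -3.6], [2.8, 1.3]]
fork_tip side [263.6 223.4] 0.56
fork_tip wrist [420.7  19.3] 0.87
  -> [0.4067 0.3191 0.0063] [[0.3, 0.1], [0.1, -1.5]]
```

View pics/e_wrist.png

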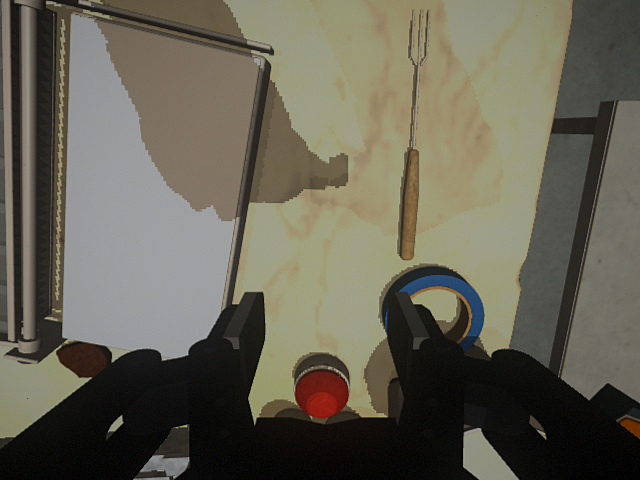

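The fork lies flat on bare marble, handle at (409,205), tines at (420,15), clear of the tape. Now to the turner handle.

```bash
python3 -m crank '0.7 -4.4 0 2 5;1.4 -8.8 0 4 5;2.1 -13.2 0 6 5;2.8 -17.6 0 8 5;3.5 -22 0 10 5;4.2 -26.4 0 12 5;4.9 -30.8 0 13.4 5;5.6 -35.2 0 13.4 5;6.2 -39.6 0 13.4 5;6.7 -43.8 2 13.4 5;6.7 -43.8 4 13.4 5;6.7 -43.8 4 13.4 5'; python3 look.py f handle turner sample_cup_1_mid
```

```text
clock: 12.2
eef_pos: [0.4992, -0.1985, 0.1877]
tcp_rot: [0.116, 0.993, 0.001, -0.003]
ft_force: [-0.7, 0.7, 0.3]
gripper_width: 0.589
grasp_force: 0.0
12.2 [ 0.4992 -0.1985  0.1877] [[-0.973, 0.231, -0.005], [0.231, 0.973, 0.002], [0.005, 0.001, -1.0]] 0.5888134897758763
handle side [303.7 291.6] 0.58
handle top [422.5 277.8] 0.91
handle top [334.9 174.1] 0.29
handle wrist [317.7 238.5] 0.98
handle wrist [304.2  43.1] 0.23
  -> [ 0.496  -0.2033  0.0715] [[0.9, -0.2], [0.0, 0.3], [-0.7, -2.2]]
turner side [322.3 272.7] 0.97
turner top [323.9 259.4] 0.97
turner wrist [559.1 216. ] 0.77
  -> [ 5.467e-01  7.000e-04 -5.000e-04] [[-2.3, 0.3], [0.1, -1.8], [0.3, 0.6]]
sample_cup_1_mid side [364.9 321.5] 0.66
sample_cup_1_mid top [434.7 230.5] 0.85
sample_cup_1_mid top [280.1 247.3] 0.51
sample_cup_1_mid wrist [305.4 338.3] 0.57
  -> [ 0.605  -0.2432  0.0186] [[-2.8, 0.9], [-0.5, -1.1], [-1.4, 4.6]]
```

View pics/f_wrist.png

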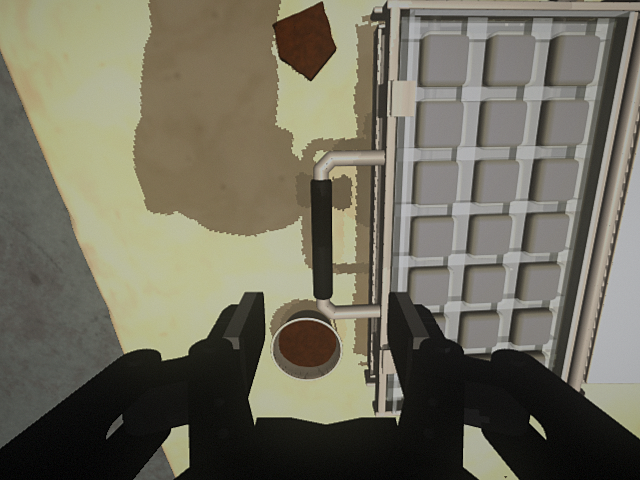

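The bar runs from (321,180) to (323,298), centred between the fingers and parallel to them, with the cup beyond its far end.

```bash
python3 - <<'E'
from h import *
o=bot.get_obs();P=cam('wrist',o)
p=onz(P,(322,239),.06);print(p,shift([*p,.049]))
a,b=onz(P,(321,180),.06),onz(P,(323,298),.06);d=b-a;print(np.degrees(np.arctan2(d[1],d[0])),np.linalg.norm(d))
print(np.round(100*(np.array([(205*(1-np.cos(t)),205*np.sin(t)) for t in np.radians(range(0,181,3))]))/1000,2).tolist())
E
```

```text
[ 0.50520694 -0.20123635] [-0.49 -0.22 14.21]
-12.420764982649366 0.09011177490331593
[[0.0, 0.0], [0.03, 1.07], [0.11, 2.14], [0.25, 3.21], [0.45, 4.26], [0.7, 5.31], [1.0, 6.33], [1.36, 7.35], [1.77, 8.34], [2.23, 9.31], [2.75, 10.25], [3.31, 11.17], [3.92, 12.05], [4.57, 12.9], [5.27, 13.72], [6.0, 14.5], [6.78, 15.23], [7.6, 15.93], [8.45, 16.58], [9.33, 17.19], [10.25, 17.75], [11.19, 18.27], [12.16, 18.73], [13.15, 19.14], [14.17, 19.5], [15.19, 19.8], [16.24, 20.05], [17.29, 20.25], [18.36, 20.39], [19.43, 20.47], [20.5, 20.5], [21.57, 20.47], [22.64, 20.39], [23.71, 20.25], [24.76, 20.05], [25.81, 19.8], [26.83, 19.5], [27.85, 19.14], [28.84, 18.73], [29.81, 18.27], [30.75, 17.75], [31.67, 17.19], [32.55, 16.58], [33.4, 15.93], [34.22, 15.23], [35.0, 14.5], [35.73, 13.72], [36.43, 12.9], [37.08, 12.05], [37.69, 11.17], [38.25, 10.25], [38.77, 9.31], [39.23, 8.34], [39.64, 7.35], [40.0, 6.33], [40.3, 5.31], [40.55, 4.26], [40.75, 3.21], [40.89, 2.14], [40.97, 1.07], [41.0, 0.0]]
```

```bash
python3 -m crank '-0.2 -0.2 3 0 3.2;-0.3 -0.2 6 0 3.2;-0.3 -0.2 9 0 3.2;-0.3 -0.2 12 0 3.2;-0.3 -0.2 13.5 0 3.2;-0.3 -0.2 14.1 0 3.2;-0.3 -0.2 14.1 0 2;-0.3 -0.2 14.1 0 1;-0.3 -0.2 14.1 0 1;-0.3 -0.2 14.1 0 1;-0.3 -0.2 14.1 0 1;-0.3 -0.2 14.1 0 1' 50; python3 -c "
from h import *
print(np.round(R.from_quat(bot.get_obs()['tcp_rot']).as_matrix(),3))"
```

```text
clock: 14.0
eef_pos: [0.5034, -0.201, 0.0504]
tcp_rot: [0.115, 0.993, -0.0, 0.0]
ft_force: [-1.8, -2.1, 0.5]
gripper_width: 0.152
grasp_force: 48.8
[[-0.973  0.229  0.001]
 [ 0.229  0.973 -0.001]
 [-0.001 -0.    -1.   ]]
```

```bash
python3 -m crank '0 0.01 -0.5 0 1;0 0.03 -1.1 0 1;0 0.1 -2.1 0 1;0 0.25 -3.2 0 1;0 0.45 -4.3 0 1;0 0.7 -5.3 0 1;0 1 -6.3 0 1;0 1.35 -7.35 0 1;0 1.8 -8.35 0 1;0 2.25 -9.3 0 1;0 2.75 -10.25 0 1;0 2.75 -10.25 0 1'
```

```text
clock: 15.2
eef_pos: [0.5104, -0.1681, 0.1513]
tcp_rot: [0.113, 0.994, 0.006, -0.0]
ft_force: [8.7, 19.2, -15.3]
gripper_width: 0.148
grasp_force: 49.3
```

```bash
python3 look.py g handle turner; python3 -c "
from h import *
im=cv2.imread('pics/g_side.png')[180:330,220:420];cv2.imwrite('pics/g_crop.png',cv2.resize(im,(800,600)))
print(bot.get_obs()['ft_force'],bot.get_obs()['ft_torque'])"
```

```text
15.2 [ 0.5104 -0.1681  0.1513] [[-0.974, 0.225, 0.001], [0.225, 0.974, 0.012], [0.002, 0.012, -1.0]] 0.14803521473932263
handle side [309.4 238.2] 0.9
handle wrist [324.2 341. ] 0.85
  -> [ 0.509  -0.1679  0.1694] [[-0.1, 0.1], [0.5, 1.2]]
turner side [320.4 275.6] 0.92
turner top [323.9 256. ] 0.6
turner wrist [542.5 219.6] 0.91
  -> [ 0.549   0.002  -0.0077] [[0.5, -0.3], [-0.5, 0.9], [-2.7, 2.8]]
[  8.97371912  20.02128068 -14.4991602 ] [ 3.28625667 -1.62829487  0.16162142]
```

View pics/g_crop.png

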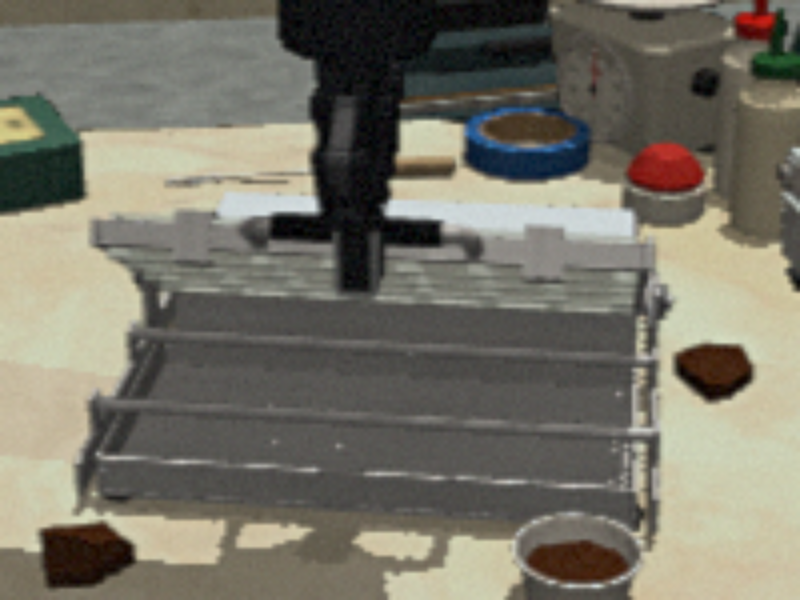

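The crop shows the frame raised about 32°, with the bar still centred in the fingers. The tool lags the circle by about 6 mm across the hinge, giving a 20 N side force. I'll correct for that and carry on.

```bash
python3 -m crank '0 0.6 0 0 1;0 1.1 -0.75 0 1;0 1.75 -1.6 0 1;0 2.4 -2.45 0 1;0 3.15 -3.25 0 1;0 3.9 -4 0 1;0 4.7 -4.7 0 1;0 5.55 -5.35 0 1;0 6.4 -6 0 1;0 7.3 -6.55 0 1;0 8.25 -7.1 0 1;0 8.25 -7.1 0 1'; python3 look.py i handle
```

```text
clock: 16.85
eef_pos: [0.5275, -0.092, 0.2242]
tcp_rot: [0.115, 0.993, 0.001, -0.001]
ft_force: [-6.7, 7.0, -6.8]
gripper_width: 0.144
grasp_force: 49.6
16.85 [ 0.5275 -0.092   0.2242] [[-0.974, 0.228, -0.002], [0.228, 0.974, 0.002], [0.002, 0.001, -1.0]] 0.14379125689237207
handle side [311.1 192.9] 0.91
handle side [322.6 240.8] 0.59
handle wrist [324.8 337. ] 0.93
  -> [ 0.522  -0.0918  0.2382] [[1.2, -0.7], [-3.4, -10.9]]
```

```bash
python3 -m crank '0.2 1.2 -0.55 0 1;0.2 2.55 -1.1 0 1;0.2 3.9 -1.55 0 1;0.3 5.3 -1.85 0 1;0.3 6.7 -2.1 0 1;0.3 8.15 -2.25 0 1;0.4 9.55 -2.3 0 1;0.4 11 -2.25 0 1;0.4 12.4 -2.1 0 1;0.4 13.8 -1.85 0 1;0.4 15.2 -1.5 0 1;0.4 15.2 -1.5 0 1'; python3 look.py j handle
```

```text
clock: 18.35
eef_pos: [0.5608, 0.058, 0.2409]
tcp_rot: [0.114, 0.993, 0.001, 0.002]
ft_force: [-0.8, 3.6, 3.5]
gripper_width: 0.143
grasp_force: 50.6
18.35 [0.5608 0.058  0.2409] [[-0.974, 0.227, 0.005], [0.227, 0.974, 0.002], [-0.005, 0.003, -1.0]] 0.14326015516899748
handle side [320.9 168.2] 0.86
handle wrist [325.7 330.7] 0.92
  -> [0.5573 0.0583 0.2477] [[1.0, -0.6], [-2.5, -9.7]]
```

```bash
python3 -m crank '0 1.2 0.4 0 1;0 2.5 0.95 0 1;0.1 3.8 1.55 0 1;0.1 5.05 2.25 0 1;0.1 6.25 3.1 0 1;0.1 7.35 3.95 0 1;0.2 8.4 4.9 0 1;0.2 9.2 5.7 0 1;0.2 9.9 6.5 0 1;0.2 10.55 7.3 0 1;0.2 10.55 7.3 0 1'; python3 look.py k handle
```

```text
clock: 19.75
eef_pos: [0.5829, 0.1597, 0.164]
tcp_rot: [0.115, 0.993, 0.001, 0.001]
ft_force: [7.6, 0.9, -3.6]
gripper_width: 0.148
grasp_force: 53.3
19.75 [0.5829 0.1597 0.164 ] [[-0.974, 0.228, 0.002], [0.228, 0.974, 0.001], [-0.001, 0.001, -1.0]] 0.14827644756419225
handle side [326.3 183.1] 0.95
handle wrist [324.  335.7] 0.74
  -> [0.5801 0.1599 0.1782] [[0.3, -0.2], [-0.8, -2.9]]
```

```bash
python3 -m crank '-0.1 0.6 0.9 0 1;-0.2 1.2 1.8 0 1;-0.2 1.75 2.7 0 1;-0.2 2.2 3.7 0 1;-0.2 2.65 4.65 0 1;-0.2 3 5.65 0 1;-0.2 3.35 6.7 0 1;-0.2 3.6 7.5 0 1;-0.2 3.75 8.2 0 1;-0.2 3.9 8.9 0 1;-0.2 3.95 9.4 0 1;-0.2 3.95 9.4 0 1'; python3 look.py l handle
```

```text
clock: 21.25
eef_pos: [0.5913, 0.1966, 0.0692]
tcp_rot: [0.115, 0.993, -0.0, -0.002]
ft_force: [-4.0, 2.5, -2.9]
gripper_width: 0.144
grasp_force: 55.9
21.25 [0.5913 0.1966 0.0692] [[-0.973, 0.229, -0.003], [0.229, 0.973, -0.0], [0.003, -0.001, -1.0]] 0.14438621846548155
handle side [326.1 211.2] 0.84
handle wrist [321.  340.3] 0.72
  -> [0.5853 0.1958 0.087 ] [[0.7, -0.5], [-2.9, -9.4]]
```

```bash
python3 -m crank '0 0.03 0.3 0 1;0 0.06 0.6 0 1;0 0.08 0.9 0 1;0 0.1 1.2 0 1;0 0.1 1.5 0 1;0 0.1 1.7 0 1;0 0.1 1.9 0 1;0 0.1 2.1 0 1;0 0.1 2.1 0 1'
```

```text
clock: 22.45
eef_pos: [0.5919, 0.1983, 0.0502]
tcp_rot: [0.115, 0.993, 0.001, -0.001]
ft_force: [-6.2, 5.1, 2.1]
gripper_width: 0.147
grasp_force: 57.0
```

```bash
python3 -m crank '0 0 0.15 0 1;0 0 0.3 0 1;0 0 0.4 0 1;0 0 0.5 0 1;0 0 0.5 0 1'; python3 look.py m handle
```

```text
clock: 22.95
eef_pos: [0.5918, 0.1986, 0.0452]
tcp_rot: [0.115, 0.993, 0.001, -0.001]
ft_force: [-6.3, 5.7, 0.3]
gripper_width: 0.147
grasp_force: 57.5
22.95 [0.5918 0.1986 0.0452] [[-0.974, 0.228, -0.002], [0.228, 0.974, 0.002], [0.002, 0.002, -1.0]] 0.14716371267913503
handle side [326.5 221.7] 0.74
handle wrist [325.5 340.2] 0.82
  -> [0.5881 0.198  0.0556] [[1.2, -0.8], [-4.7, -14.6]]
```

```bash
python3 -m crank '0 0 0.1 0 1;0 0 0.2 0 1;0 0 0.3 0 1;0 0 0.3 0 1'
```

```text
clock: 23.65
eef_pos: [0.5918, 0.1986, 0.0423]
tcp_rot: [0.115, 0.993, 0.001, -0.001]
ft_force: [-6.3, 4.9, 1.4]
gripper_width: 0.145
grasp_force: 57.5
```

```bash
python3 -m crank '0 0 0.1 0 1;0 0 0.2 0 1;0 0 0.3 0 1;0 0 0.3 0 1'
```

```text
clock: 24.05
eef_pos: [0.5919, 0.1986, 0.0393]
tcp_rot: [0.115, 0.993, 0.001, -0.001]
ft_force: [-6.8, 6.5, 2.9]
gripper_width: 0.142
grasp_force: 57.5
```

```bash
python3 -m crank '0 0 0.1 0 1;0 0 0.2 0 1;0 0 0.3 0 1;0 0 0.3 0 1'
```

```text
clock: 24.45
eef_pos: [0.5919, 0.1986, 0.0391]
tcp_rot: [0.115, 0.993, 0.001, -0.0]
ft_force: [-13.0, 3.4, 18.8]
gripper_width: 0.147
grasp_force: 59.0
```

It is down on its stop (19 N). I'll ease off, release and rise.

```bash
python3 -m crank '0.2 0 -0.2 0 1;0.2 0 -0.2 0 1.6;0.2 0 -0.2 0 2.3;0.2 0 -0.2 0 3.2;0.2 0 -0.2 0 3.2;0.2 0 -0.2 0 3.2;0.2 0 -1.5 0 3.2;0.2 0 -4 0 3.2;0.2 0 -8 0 3.2;0.2 0 -12 0 3.2;0.2 0 -16 0 3.2;0.2 0 -20 0 3.2'; python3 look.py n handle fork_grip fork_tip sample_cup_1_mid tape_roll_blue_mid bark_1_mid bark_3_mid
```

```text
clock: 25.65
eef_pos: [0.5905, 0.1976, 0.2392]
tcp_rot: [0.115, 0.993, 0.0, 0.001]
ft_force: [-0.0, 0.1, 0.4]
gripper_width: 0.374
grasp_force: 0.0
25.65 [0.5905 0.1976 0.2392] [[-0.973, 0.229, 0.001], [0.229, 0.973, 0.0], [-0.001, 0.001, -1.0]] 0.3741039802067071
handle top [232.4 239.8] 0.81
handle wrist [323.4 209.3] 0.95
  -> [0.5835 0.197  0.0532] [[-0.1, -0.3], [-0.9, -1.4]]
fork_grip top [335.1 176. ] 0.18
fork_grip wrist [323.2 205.6] 0.63
fork_grip wrist [440.6 145.8] 0.58
fork_tip side [264.7 226.3] 0.61
sample_cup_1_mid side [362.7 320.4] 0.96
tape_roll_blue_mid side [353.9 211.3] 0.98
bark_1_mid side [236.6 319. ] 0.68
bark_1_mid top [409.6 340.4] 0.81
  -> [ 0.3605 -0.1843  0.0034] [[1.5, 0.0], [0.1, 1.1]]
bark_3_mid side [397.  268.9] 0.69
bark_3_mid top [334.6 175.6] 0.91
  -> [ 0.7302 -0.0253  0.0143] [[-0.3, 0.1], [0.0, -0.2]]
```

View pics/n_side.png

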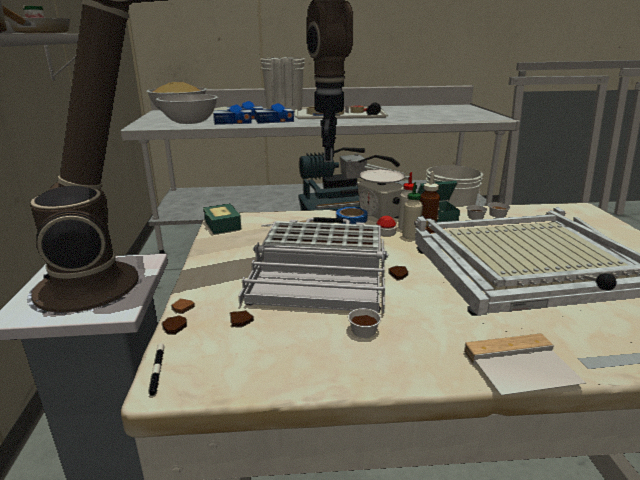

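View pics/n_wrist.png

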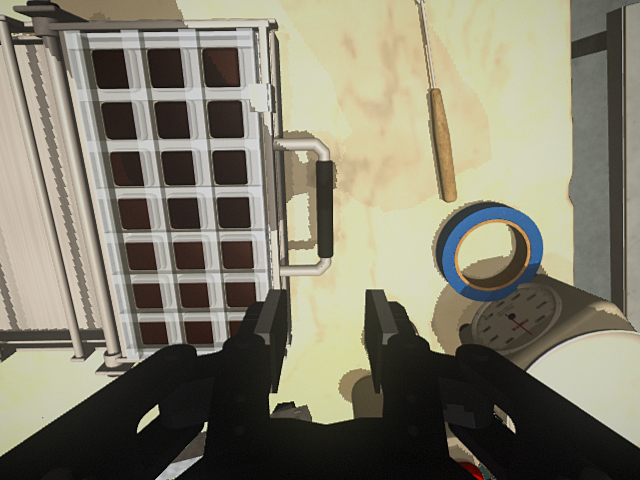

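The mould lies on the bed with its cavities up. The bar is at (325,210), the fork is undisturbed at (440,145), and the tape, cup and both bark pieces are where they were. To confirm it is fully down, I'll press the bar lightly with shut fingertips and read the contact height.

```bash
python3 -m crank '0 0 4 0 0;0 0 8 0 0;0 0 12 0 0;0 0 14 0 0;0 0 15.2 0 0;0 0 15.6 0 0;0 0 15.9 0 0;0 0 16 0 0;0 0 16.1 0 0;0 0 16.1 0 0' 20; python3 -m crank '0 0 0.1 0 0;0 0 0.2 0 0;0 0 0.3 0 0;0 0 0.3 0 0'
```

```text
clock: 27.85
eef_pos: [0.5913, 0.1979, 0.0761]
tcp_rot: [0.115, 0.993, 0.0, 0.001]
ft_force: [-0.1, 0.3, -0.3]
gripper_width: 0.002
grasp_force: 0.0
clock: 28.25
eef_pos: [0.5914, 0.198, 0.0748]
tcp_rot: [0.115, 0.993, 0.001, 0.001]
ft_force: [-4.1, -0.5, 11.5]
gripper_width: 0.002
grasp_force: 6.3
```

Contact at fingertip height 67 mm puts the bar's middle at 60 mm, so the frame is fully down. I'll retreat and hand in.

```bash
python3 -m crank '0 0 -1 0 0;0 0 -4 0 0;0 0 -8 0 0;0 0 -12 0 0;0 0 -16 0 0;0 0 -20 0 0;0 0 -20 0 0;0 0 -20 0 0' && python3 -c "
from h import *
bot.job_done()"
```

```text
clock: 29.05
eef_pos: [0.5914, 0.1979, 0.2736]
tcp_rot: [0.115, 0.993, 0.001, 0.001]
ft_force: [1.0, -0.4, 0.2]
gripper_width: -0.006
grasp_force: 0.0
the job is handed in; nothing more can be done
```

The job is handed in at 29 s: the fork lies flat on the bare marble, the mould is fully down on the bed with cavities up, and the cup, chocolate pieces and tape were not touched.

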